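Green bottle back in its brass ring

ROBOT

A 7-joint arm with a two-finger parallel gripper is mounted at the origin on the work surface. World frame = base frame: x ahead of the robot, y to its left, z up, the work surface at z = 0. Lengths are in m, angles in rad, forces in N, time in s.
With the tool pointing down it reaches from about 0.4 to 0.925 m from the base axis. Payload 5.6 kg.
Tool frame: the origin (TCP) lies on the centre line of the jaws, within the pads' length; the fingertips stand 22 mm ahead of it and the grasp point (between the pads) lies 3 mm ahead of it; z points along the fingers, y is the direction in which the jaws open and shut (so a half turn about z gives the same grasp; the last joint's range is limited). The gripper opens to 85 mm and grips with 20 to 120 N. Pads are 22 mm wide; open, the fingers measure 114 mm over their backs; the gripper's body (76 mm by 85 mm) begins 54 mm behind the grasp point. The pads swing forward as they close: fully open they stand 13 mm farther back than shut.
Start: joints at [1.289, 0.468, -0.012, 1.603, 0.006, 1.071, -0.056], TCP at [0.154, -0.632, 0.253] pointing down, gripper open.
Joint ranges: [-2.53, 2.53], [-0.31, 2.02], [-1.57, 1.55], [0.28, 2.44], [-1.29, 4.43], [0.15, 1.84], [-2.92, 2.92]. Speed limits (rad/s): [2.57, 2.57, 3.14, 3.14, 3.14, 3.14, 3.14].

INTERFACE

Orientations are given as a rotation vector (axis times angle).
In Python, from rig import manip gives the robot as it stands. The module is installed in compiled form; this text tells all that it offers.
- The arm moves only by the tool step_arm, never from a script. Its argument "rows" is a list of rows, each a list of 4 numbers: the shift along the world's x, y, z in m, then the turn about the world's z in degrees. A call has 1 to 12 rows; each row shifts and turns the commanded pose from where the row before left it; what a row does not reach is not made up. A row lasts 1/10 s, in which the tool goes at most 50 mm and 8.59 degrees, less where a joint would pass 70% of its speed; a pose out of reach is approached as far as the arm can. A call is refused whole if a number of a shift passes 0.05 or a number of a turn 8.59, either way. A call with a gripper value outside its range is refused whole. "claw" is the finger opening in m, from 0 to 0.0854, set as the call begins (left out, the last holds). The fingers move at their own pace and stop on an object; "newtons" is the grip in N (left out, the last holds). Time passes only in rows, so rows that do not move let the fingers close. It gives the time, the measured TCP pose, the force and the opening at its end, in the units of the state.
- manip.get_obs(): the state, without advancing time (a new reading comes with each control period).
- manip.capture(name): name is "side" or "top"; returns the picture (400x640x3 uint8, red, green, blue); there is no depth.
- manip.camera_params(name): a dict with "mtx" (3x3 intrinsics, pixels), "k1" (the pictures are not rectified: a ray, as slopes to the right and down, at radius r is drawn at 1 + k1 r^2 times it, then the intrinsics apply), "eye" and "attitude" of the camera in the world. Camera axes: x right, y down, z forward; pixel columns grow to the right and rows downward; lengths in m; the calibration is good to about 2 mm. A picture is of the moment at which its call begins. camera_params takes no time and is no camera call.
- manip.job_done(): hands the job in, once; it reports no verdict.
The state is a dict: "t": time; "joints": joint angles; "joint_velocities": joint speeds; "joint_torque": joint torques, N m; "ee_pos": TCP position; "tool_rot": TCP orientation; "wrist_force": force on the tool from outside, world axes, zero at the start; "torque": the same for the moment, N m; "gripper_width": finger opening in m.
Only numpy, scipy, OpenCV 4.12 (cv2) and the standard library are available. Lean on these libraries where they do the work, as an engineer would, in place of code of your own. Each camera call takes 0.05 s, during which the arm holds its last target. There are 200 camera calls.

TASK

Take the green glass bottle out of the wooden block and stand it upright in the brass ring, lowering it in gently and not letting it drop. Leave the brass ring where it stands and the amber bottle in the block.

Things in the scene. Friction and masses are not known exactly. Their poses are not given: they have to be found in the camera images.
- green_center (a point): green glass bottle, corked, 125 mm tall, about 0.3 kg: round 64 mm ball below, straight neck 24 mm wide from 71 to 106 mm up, small lip, 19 mm cork. Bottom-heavy: hangs plumb from the neck. Starts upright in one of two holes, 120 mm apart, of a brown wooden block 110 x 240 x 26 mm, sunk 11 mm in. Point: on its axis half-way up, 62 mm above its lowest point (grip the neck 20 to 44 mm above the point); z up the neck.
- brass_top (a point): brass ring, loose, 0.5 kg, lying flat on the shelf: 76 mm outside, 48 mm hole, 22 mm high. Point: centre of the hole at the level of the ring's top; z up. A bottle seated in it rests on the hole's edge, its lowest point 11 mm below the ring's top and its half-way point 51 mm above this point.
- amber_center (a point): the amber (brown) glass bottle, the same in shape and size as the green one, standing in the block's other hole; to be left there. The point lies on its axis half-way up, 62 mm above the lowest point.
- walnut_top (a point): a dark wooden ring of the same size as the brass one, not to be used. The point is the centre of the hole at the level of its top.
Not all that is in view belongs to the job. Of the things that look like the part that bears amber_center, the middle-sized one is meant. There is more than one size of the part that bears green_center; the job needs the larger.

How it is judged:
At the end, for the whole second after the job is handed in: The green bottle rests in the brass ring: half-way point within 12 mm of the ring axis and 43 to 59 mm above its top, neck within 10 degrees of vertical. Brass ring flat, moved under 30 mm; amber bottle moved under 20 mm, within 15 degrees of upright (horizontal distance between green_center and brass_top below 0.012 m and angle between green_center's own z axis and vertical below 0.18 rad and z of green_center in the frame of brass_top between 0.043 and 0.059 m and linear speed of green below 0.02 m/s and distance of brass_top from where it was at the start of the episode below 0.03 m and angle between brass_top's own z axis and vertical below 0.1 rad and distance of amber_center from where it was at the start of the episode below 0.02 m and angle between amber_center's own z axis and vertical below 0.26 rad); the robot touches nothing.
It fails at once if the green bottle is dropped: free of the fingers it moves faster than 0.65 m/s (a fall of more than 20 mm) (contact force between the fingers and green below 0.05 N and linear speed of green above 0.65 m/s).
It also fails if it takes over 40 s, if anything falls off the work surface, if the arm or the gripper's body presses on something with over 40 N, if the wrist force passes 120 N, or if a joint passes its speed limit or range.

## Working session

There is one attempt and no reset: what is moved stays moved. The work goes in short steps, Python scripts to look and compute and a tool call to move; the robot and the scene stay as the last step left them, time stands still between calls to the robot, and variables do not carry over. Pictures are saved under pics/ and viewed, about 8 in all and at most 12, crops included, and the job is handed in when it is done.

Besides the shell and the picture viewer there is one more tool, called after "Request:" as a command line: name --pt "numbers of a row" for each row, then --argument value for the rest. step_arm: Moves the arm, as the interface text tells. Its arguments: {"type":"object","properties":{"rows":{"type":"array"},"claw":{"type":"number"},"newtons":{"type":"number"}},"required":["rows"]}

```bash
mkdir -p pics
python3 - <<'E'
from rig import manip
import cv2
for n in("side","top"):
    cv2.imwrite(f"pics/{n}0.png",manip.capture(n)[:,:,::-1]); print(n,manip.camera_params(n))
o=manip.get_obs();print(o['t'],o['ee_pos'],o['tool_rot'],o['gripper_width'])
E
```

```text
side {'mtx': array([[376.9195018 ,   0.        , 318.63995834],
       [  0.        , 376.9195018 , 195.43763678],
       [  0.        ,   0.        ,   1.        ]]), 'k1': -0.032727109406256005, 'eye': array([0.37141755, 0.56174806, 0.58436136]), 'attitude': array([-0.39344077,  2.73802786, -1.23880599])}
top {'mtx': array([[399.05357472,   0.        , 322.26543686],
       [  0.        , 399.05357472, 196.56794523],
       [  0.        ,   0.        ,   1.        ]]), 'k1': -0.08016501043661584, 'eye': array([0.31421742, 0.01644703, 1.07218783]), 'attitude': array([-2.13588715,  2.11525948, -0.20086854])}
0.1 [ 0.15360123 -0.63111357  0.25242694] [-3.11765034e+00 -3.74053930e-01  5.36322881e-04] 0.08571938750519172
```

View pics/side0.png

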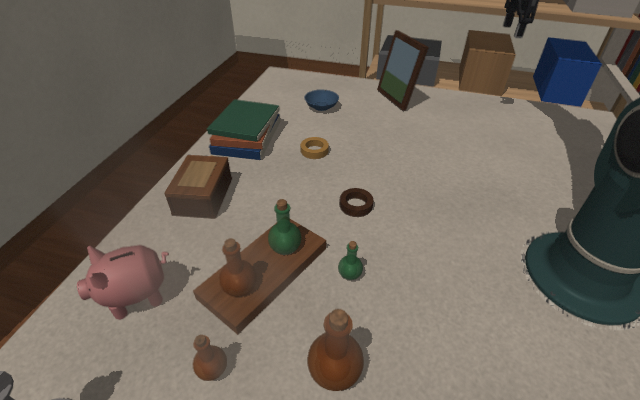

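View pics/top0.png

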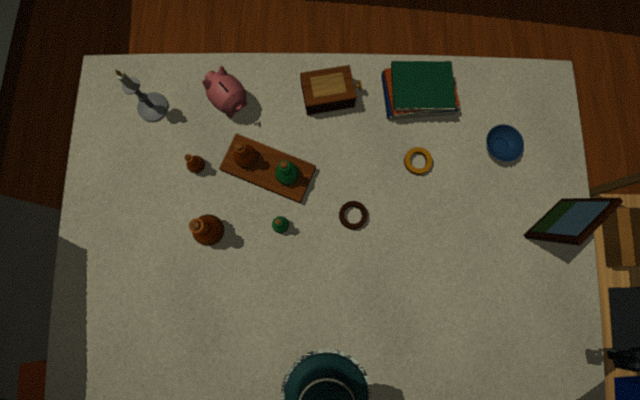

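Green candidates are the block bottle (side 284,235; top 287,172) and a small loose one (side 350,262; top 280,225), so the block bottle, the larger one, is meant. Ring candidates are brass (side 315,147; top 418,160) and walnut (side 356,202; top 353,215). Next is one close crop to check this and read pixels.

```bash
cat > h.py <<'E'
import numpy as np,cv2
from rig import manip
from scipy.spatial.transform import Rotation as R
def ray(n,u,v):
    p=manip.camera_params(n);m=p['mtx']
    d=np.array([(u-m[0,2])/m[0,0],(v-m[1,2])/m[1,1]]);x=d.copy()
    for _ in range(20): x=d/(1+p['k1']*(x@x))
    w=R.from_rotvec(p['attitude']).apply([x[0],x[1],1]);return p['eye'],w
def atz(n,u,v,z):
    e,w=ray(n,u,v);return e+w*(z-e[2])/w[2]
def proj(n,P):
    p=manip.camera_params(n);c=R.from_rotvec(p['attitude']).inv().apply(np.array(P)-p['eye'])
    x=c[:2]/c[2];x=x*(1+p['k1']*(x@x));return (p['mtx']@[*x,1])[:2]
def tri(a,b):
    e1,w1=ray(*a);e2,w2=ray(*b)
    s=np.linalg.lstsq(np.c_[w1,-w2],e2-e1,rcond=None)[0]
    A,B=e1+s[0]*w1,e2+s[1]*w2;return (A+B)/2,np.linalg.norm(A-B)
E
python3 - <<'E'
import cv2,numpy as np
s=cv2.imread('pics/side0.png');t=cv2.imread('pics/top0.png')
f=lambda i,x,y,w,h,k:cv2.resize(i[y:y+h,x:x+w],None,fx=k,fy=k,interpolation=cv2.INTER_CUBIC)
a=np.hstack([f(s,225,190,100,75,4),f(t,250,140,100,75,4)]);b=np.hstack([f(s,265,110,100,75,4),f(t,370,122,100,75,4)])
cv2.imwrite('pics/c1.png',np.clip(np.vstack([a,b])*1.5,0,255).astype('uint8'))
E
```

```text
(no output)
```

View pics/c1.png

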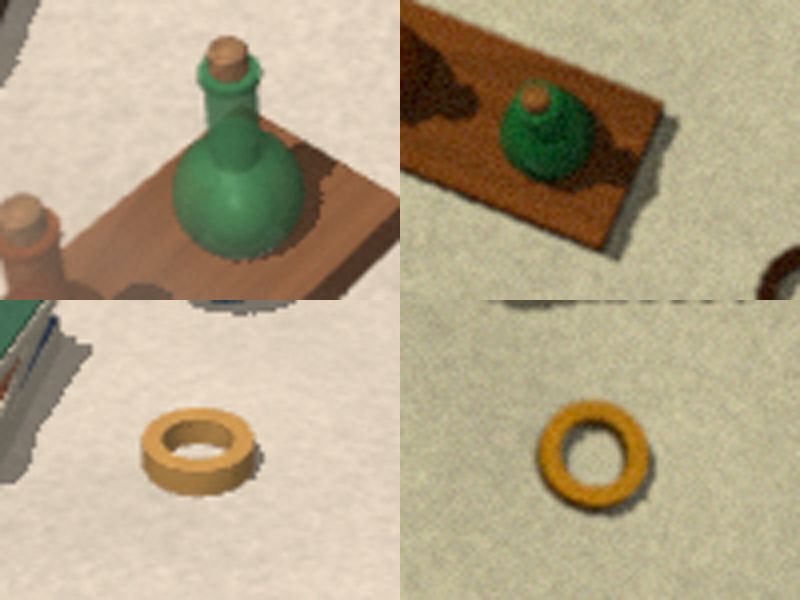

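The crop confirms the green block bottle (cork side 282,201; top 284,164) and the brass ring (side 314.5,145; top 418.8,160).

Run:
```python
from h import *
np.set_printoptions(precision=4,suppress=True)
print('cork',tri(('side',282.2,201),('top',284,163.8)))
print('ball',tri(('side',284.5,238.8),('top',287,172.8)))
print('ring',tri(('side',314.5,145),('top',418.8,160.3)),atz('side',314.5,145,.022),atz('top',418.8,160.3,.022))
print('amb ball',tri(('side',238,278),('top',245,155)),'amb cork',atz('side',231,243,.14))
print(atz('side',282.2,201,.14),atz('top',284,163.8,.14),atz('top',287,172.8,.047),atz('side',284.5,238.8,.047))
for n,u,v,z in[('top',415,166,.026),('top',300,202,.026),('top',316,166,.026),('side',326,241,.026),('side',239,323,.026)]:print(atz(n,u,v,z))
o=manip.get_obs();print(R.from_rotvec(o['tool_rot']).as_matrix())
```

```text
cork (array([0.5681, 0.1076, 0.139 ]), np.float64(0.0016205452683060212))
ball (array([0.5697, 0.1084, 0.041 ]), np.float64(0.0026309526949212093))
ring (array([ 0.6158, -0.2506,  0.018 ]), np.float64(0.0007162907067622867)) [ 0.6137 -0.2447  0.022 ] [ 0.615  -0.2496  0.022 ]
amb ball (array([0.6151, 0.2215, 0.0462]), np.float64(0.005163800520272309)) amb cork [0.6094 0.2232 0.14  ]
[0.5668 0.1087 0.14  ] [0.5687 0.1076 0.14  ] [0.5695 0.1081 0.047 ] [0.5661 0.1135 0.047 ]
[ 0.5977 -0.2375  0.026 ]
[0.4951 0.0733 0.026 ]
[0.5945 0.0319 0.026 ]
[0.4933 0.0782 0.026 ]
[0.5816 0.2896 0.026 ]
[[ 0.9716  0.2366 -0.0005]
 [ 0.2366 -0.9716  0.0015]
 [-0.0002 -0.0016 -1.    ]]
```

Green's axis is at about (0.568, 0.108), amber's at (0.613, 0.222), and the ring at (0.615, -0.249). Moving above the green bottle now.

Request:
step_arm --pt "0.005 0.015 0.01 0" --pt "0.017 0.031 0.01 0" --pt "0.017 0.031 0.01 0" --pt "0.017 0.031 0.01 0" --pt "0.017 0.031 0.01 0" --pt "0.017 0.031 0 0" --pt "0.017 0.031 0 0" --pt "0.017 0.031 0 0" --pt "0.017 0.031 0 0" --pt "0.017 0.031 0 0" --pt "0.017 0.031 0 0" --pt "0.017 0.031 0 0" --claw 0.085

```text
t: 1.3
ee_pos: [0.346, -0.2741, 0.3031]
tool_rot: [-3.119, -0.374, 0.001]
wrist_force: [0.7, -0.4, -0.1]
gripper_width: 0.0847
```

Request:
step_arm --pt "0.017 0.031 0 0" --pt "0.017 0.031 0 0" --pt "0.017 0.031 0 0" --pt "0.017 0.031 0 0" --pt "0.017 0.031 0 0" --pt "0.017 0.031 0 0" --pt "0.017 0.031 0 0" --pt "0.017 0.031 0 0" --pt "0.017 0.031 0 0" --pt "0.017 0.031 0 0" --pt "0.017 0.031 0 0" --pt "0 0 0 0"

```text
t: 2.5
ee_pos: [0.5335, 0.0705, 0.303]
tool_rot: [-3.115, -0.384, -0.001]
wrist_force: [-0.4, -0.0, -0.1]
gripper_width: 0.0851
```

Request:
step_arm --pt "0.012 0.013 0 0" --pt "0.012 0.013 -0.01 0" --pt "0.0105 0.0115 -0.02 0" --pt "0 0 -0.03 0" --pt "0 0 -0.03 0" --pt "0 0 -0.025 0" --pt "0 0 0 0" --pt "0 0 0 0"

```text
t: 3.3
ee_pos: [0.5672, 0.1025, 0.1885]
tool_rot: [3.119, 0.374, -0.001]
wrist_force: [-0.7, -0.4, 0.1]
gripper_width: 0.085
```

Run:
```python
from h import *
s=manip.capture('side')[:,:,::-1];t=manip.capture('top')[:,:,::-1]
f=lambda i,x,y:cv2.resize(i[y:y+100,x:x+100],None,fx=4,fy=4,interpolation=cv2.INTER_CUBIC)
cv2.imwrite('pics/c2.png',np.clip(np.hstack([f(s,230,150),f(t,235,110)])*1.4,0,255).astype('uint8'))
print(manip.get_obs()['ee_pos'])
```

```text
[0.56809873 0.10297108 0.18989617]
```

View pics/c2.png

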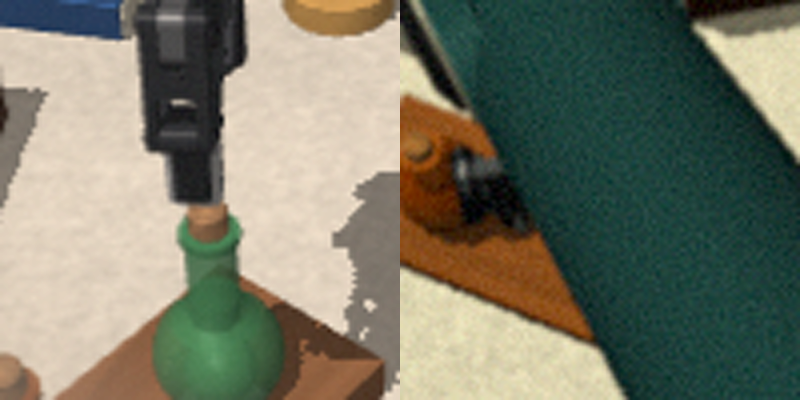

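Run:
```python
from h import *
p=np.array([.5675,.1025,.188]);yy=-R.from_rotvec([3.119,.374,0]).as_matrix()[:,1]
print(yy)
for w in(.0425,.057):
  for dz in (.022-.013,.022):
    print(w,dz,(proj('side',p+yy*w-[0,0,dz])-[230,150])*4,(proj('top',p+yy*w-[0,0,dz])-[235,110])*4)
print((proj('side',[.568,.108,.14])-[230,150])*4,(proj('side',[.568,.108,.12])-[230,150])*4)
```

```text
[-2.36421080e-01  9.71650663e-01 -2.47695151e-04]
0.0425 0.009 [194.70472693 192.81834445] [127.02476719 215.58941913]
0.0425 0.022 [196.74341416 216.52022624] [129.951695  221.4448732]
0.057 0.009 [190.18705396 217.18535398] [102.54517459 221.11810429]
0.057 0.022 [192.32905635 240.96513554] [105.80498144 226.90041875]
[206.83334697 202.40876481] [209.46296343 235.53042744]
```

The close view shows the fingers where predicted (crop 193,195) and the cork at (209,207), which agrees within about 2 mm. I'll shift y by +5.5 mm and go down.

Request:
step_arm --pt "0 0.0055 0 0" --pt "0 0 -0.01 0" --pt "0 0 -0.015 0" --pt "0 0 -0.015 0" --pt "0 0 -0.015 0" --pt "0 0 -0.012 0" --pt "0 0 -0.006 0" --pt "0 0 0 0" --pt "0 0 0 0"

```text
t: 4.3
ee_pos: [0.5674, 0.1086, 0.1154]
tool_rot: [-3.119, -0.374, -0.0]
wrist_force: [0.0, -0.4, 0.4]
gripper_width: 0.085
```

Request:
step_arm --pt "0 0 0 0" --pt "0 0 0 0" --pt "0 0 0 0" --pt "0 0 0 0" --pt "0 0 0 0" --pt "0 0 0 0" --pt "0 0 0 0" --pt "0 0 0 0" --pt "0 0 0 0" --pt "0 0 0 0" --claw 0.0 --newtons 30

```text
t: 5.3
ee_pos: [0.5674, 0.1087, 0.1156]
tool_rot: [-3.119, -0.374, -0.001]
wrist_force: [-1.2, 2.3, 4.5]
gripper_width: 0.0231
```

Request:
step_arm --pt "0 0 0.003 0" --pt "0 0 0.006 0" --pt "0 0 0.01 0" --pt "0 0 0.015 0" --pt "0 0 0.02 0" --pt "0 0 0.02 0" --pt "0 0 0.02 0" --pt "0 0 0.015 0" --pt "0 0 0.01 0" --pt "0 0 0 0" --pt "0 0 0 0"

```text
t: 6.4
ee_pos: [0.5668, 0.1082, 0.2339]
tool_rot: [3.119, 0.374, -0.001]
wrist_force: [0.5, -0.8, -3.5]
gripper_width: 0.023
```

Run:
```python
from h import *
s=manip.capture('side')[:,:,::-1]
cv2.imwrite('pics/c3.png',cv2.resize(s[60:260,180:400],None,fx=3,fy=3,interpolation=cv2.INTER_CUBIC))
o=manip.get_obs();print(o['ee_pos'],o['wrist_force'],o['gripper_width'])
```

```text
[0.56661504 0.10812092 0.23340719] [-1.05000228  0.72026847 -4.91450427] 0.023549894872812477
```

View pics/c3.png

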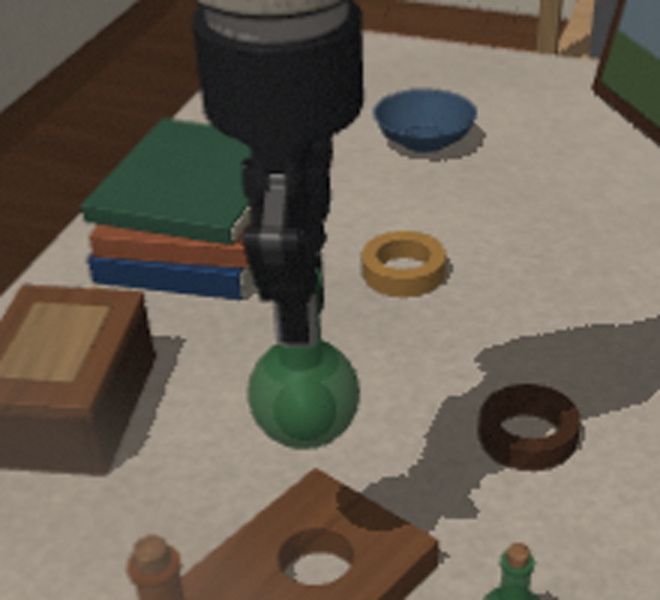

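The bottle is lifted clean and plumb (ball at crop 304,392), the hole is empty, and the ring is free (crop 404,263). Carrying it to the ring.

Request:
step_arm --pt "0.002 -0.012 0 0" --pt "0.004 -0.024 0 0" --pt "0.005 -0.034 0 0" --pt "0.005 -0.04 0 0" --pt "0.005 -0.04 0 0" --pt "0.005 -0.04 0 0" --pt "0.005 -0.04 0 0" --pt "0.005 -0.04 0 0" --pt "0.005 -0.036 0 0" --pt "0.004 -0.028 0 0" --pt "0.002 -0.016 0 0" --pt "0.001 -0.0075 0 0"

```text
t: 7.65
ee_pos: [0.6144, -0.2515, 0.2331]
tool_rot: [-3.119, -0.37, 0.003]
wrist_force: [1.0, 0.8, -4.3]
gripper_width: 0.023
```

Request:
step_arm --pt "0 0 0 0" --pt "0 0 -0.01 0" --pt "0 0 -0.015 0" --pt "0 0 -0.015 0" --pt "0 0 -0.015 0" --pt "0 0 -0.01 0" --pt "0 0 -0.005 0" --pt "0 0 0 0" --pt "0 0 0 0" --pt "0 0 0 0" --pt "0 0 0 0"

```text
t: 8.75
ee_pos: [0.6156, -0.2492, 0.1651]
tool_rot: [3.119, 0.374, 0.002]
wrist_force: [-0.1, 0.4, -4.3]
gripper_width: 0.0232
```

Run:
```python
from h import *
s=manip.capture('side')[:,:,::-1];t=manip.capture('top')[:,:,::-1]
f=lambda i,x,y:cv2.resize(i[y:y+80,x:x+80],None,fx=5,fy=5,interpolation=cv2.INTER_CUBIC)
cv2.imwrite('pics/c4.png',np.clip(np.hstack([f(s,275,90),f(t,380,120)])*1.4,0,255).astype('uint8'))
o=manip.get_obs();print(o['t'],o['ee_pos'],o['wrist_force'],o['gripper_width'])
p=o['ee_pos']
print('ball exp crop',(proj('side',[p[0],p[1],p[2]-.068])-[275,90])*5,'bottom',(proj('side',[p[0],p[1],p[2]-.1])-[275,90])*5)
print('dpx per dx,dy', [5*(proj('side',p-[0,0,.068]+d)-proj('side',p-[0,0,.068])) for d in ([.01,0,0],[0,.01,0])])
```

```text
8.85 [ 0.61540308 -0.24919069  0.16480401] [-0.85225084  0.01710459 -4.24768793] 0.02315793974860047
ball exp crop [196.63112923 146.60751828] bottom [196.7215708  200.89131547]
dpx per dx,dy [array([-18.78299249,  -2.87227148]), array([-5.68950709,  9.62563543])]
```

View pics/c4.png

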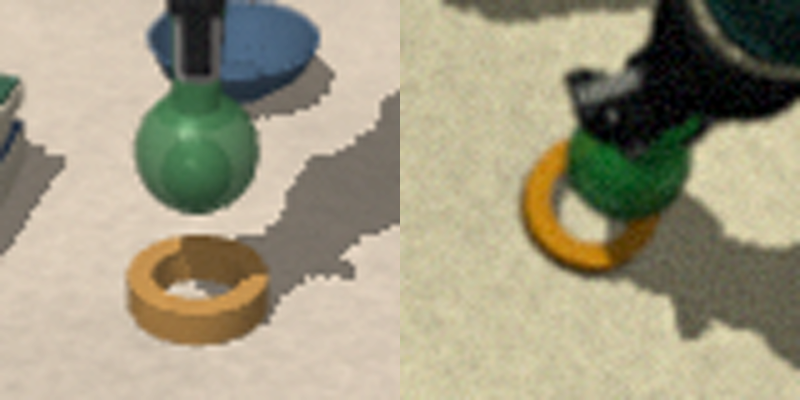

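Run:
```python
from h import *
p=np.array([.615,-.249,.022]); o=np.array([275,90])
print((proj('side',p)-o)*5,(proj('top',p)-[380,120])*5+[400,0],'balltop',(proj('top',[.6154,-.2492,.097])-[380,120])*5+[400,0])
# fitted top-face ellipse from sampled circle extents
c=np.array([(proj('side',p+.038*np.array([np.cos(a),np.sin(a),0]))-o)*5 for a in np.linspace(0,6.28,90)]);print(c.min(0),c.max(0))
c=np.array([(proj('side',p+.038*np.array([np.cos(a),np.sin(a),0])-[0,0,.022])-o)*5 for a in np.linspace(0,6.28,90)]);print(c.min(0),c.max(0))
b=cv2.imread('pics/c4.png').astype(int)[:,:400];h=cv2.cvtColor(b.astype('uint8'),cv2.COLOR_BGR2HSV)
m=cv2.inRange(h,(8,110,40),(25,255,255));m[:220]=0;ys,xs=np.nonzero(m);print('ring ext',xs.min(),xs.max(),ys.min(),ys.max())
```

```text
[197.45817965 270.32669748] [592.97183711 201.54558897] balltop [628.35141063 160.81983172]
[126.36578228 231.78474697] [268.53056326 311.12341617]
[127.41872882 265.44259737] [267.57833937 345.58978092]
ring ext 128 267 236 343
```

Ball and ring line up within about 2 mm. Lowering gently while watching the force.

Request:
step_arm --pt "0 0.0005 -0.005 0" --pt "0 0 -0.01 0" --pt "0 0 -0.01 0" --pt "0 0 -0.01 0" --pt "0 0 -0.007 0" --pt "0 0 -0.003 0" --pt "0 0 -0.002 0" --pt "0 0 -0.001 0" --pt "0 0 0 0" --pt "0 0 0 0"

```text
t: 9.85
ee_pos: [0.6154, -0.2486, 0.1167]
tool_rot: [3.119, 0.374, 0.001]
wrist_force: [0.3, 0.5, -4.4]
gripper_width: 0.0231
```

Request:
step_arm --pt "0 0 -0.001 0" --pt "0 0 -0.001 0" --pt "0 0 0 0" --pt "0 0 0 0"

```text
t: 10.25
ee_pos: [0.6152, -0.2486, 0.1143]
tool_rot: [3.119, 0.374, -0.0]
wrist_force: [0.5, -0.5, -3.7]
gripper_width: 0.0233
```

Request:
step_arm --pt "0 0 -0.001 0" --pt "0 0 -0.001 0" --pt "0 0 0 0" --pt "0 0 0 0"

```text
t: 10.65
ee_pos: [0.6154, -0.249, 0.1127]
tool_rot: [3.119, 0.374, 0.001]
wrist_force: [-0.6, -0.2, -0.7]
gripper_width: 0.023
```

Request:
step_arm --pt "0 0 -0.001 0" --pt "0 0 0 0" --pt "0 0 0 0"

```text
t: 10.95
ee_pos: [0.6156, -0.2491, 0.1123]
tool_rot: [3.118, 0.374, 0.002]
wrist_force: [-2.4, -1.3, 6.5]
gripper_width: 0.0232
```

The force has gone from -4.3 to +6.5 N at the expected height. One look before I let go.

Run:
```python
from h import *
s=manip.capture('side')[:,:,::-1]
cv2.imwrite('pics/c5.png',cv2.resize(s[90:190,265:365],None,fx=5,fy=5,interpolation=cv2.INTER_CUBIC))
o=manip.get_obs();p=o['ee_pos'];print(p,o['wrist_force'],(proj('side',[.615,-.249,.043])-[265,90])*5)
```

```text
[ 0.61564271 -0.24909288  0.11233424] [-1.03798663 -1.74814591  5.22889887] [247.40998246 236.89289684]
```

View pics/c5.png

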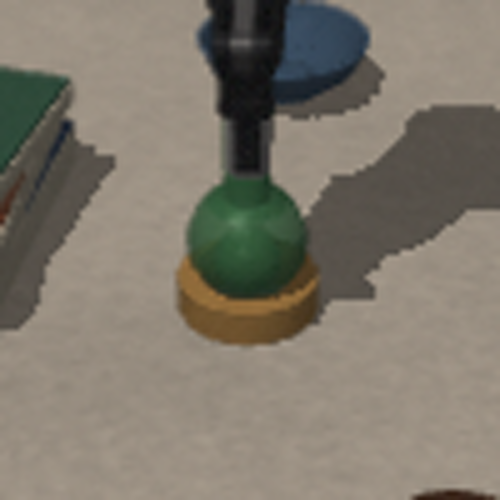

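The ball is seated in the ring at (247,238), matching the predicted (247,237). Releasing in stages.

Request:
step_arm --pt "0 0 0 0" --pt "0 0 0 0" --pt "0 0 0 0" --claw 0.03 --newtons 20

```text
t: 11.3
ee_pos: [0.6152, -0.2481, 0.111]
tool_rot: [-3.119, -0.375, 0.0]
wrist_force: [0.4, 0.4, -0.1]
gripper_width: 0.0304
```

Request:
step_arm --pt "0 0 0 0" --pt "0 0 0 0" --pt "0 0 0 0" --pt "0 0 0 0" --pt "0 0 0 0" --pt "0 0 0 0" --claw 0.08

```text
t: 11.9
ee_pos: [0.6152, -0.2486, 0.1113]
tool_rot: [3.119, 0.374, 0.0]
wrist_force: [-0.2, 0.2, -0.2]
gripper_width: 0.0802
```

Request:
step_arm --pt "0 0 0.005 0" --pt "0 0 0.01 0" --pt "0 0 0.015 0" --pt "0 0 0.02 0" --pt "0 0 0.03 0" --pt "0 0 0.03 0" --pt "-0.01 0 0.03 0" --pt "-0.03 0 0.02 0" --pt "-0.04 0 0 0" --pt "-0.03 0 0 0" --pt "-0.01 0 0 0" --pt "0 0 0 0"

```text
t: 13.1
ee_pos: [0.4947, -0.2491, 0.2728]
tool_rot: [3.117, 0.372, 0.002]
wrist_force: [1.0, -0.4, -0.6]
gripper_width: 0.08
```

Run:
```python
from h import *
s=manip.capture('side')[:,:,::-1];t=manip.capture('top')[:,:,::-1]
f=lambda i,x,y,w,h,k:cv2.resize(i[y:y+h,x:x+w],None,fx=k,fy=k,interpolation=cv2.INTER_CUBIC)
cv2.imwrite('pics/c6.png',np.hstack([f(s,190,80,200,240,2.4),f(t,385,120,60,120,4.8)]))
o=manip.get_obs();print(o['t'],o['ee_pos'],o['wrist_force'],o['gripper_width'])
q=lambda P:((proj('side',P)-[190,80])*2.4).round(1)
print('ring',q([.615,-.249,.022]),'ball',q([.615,-.249,.043]),'cork',q([.615,-.249,.136]),'ambcork',(np.array([231,243])-[190,80])*2.4)
```

```text
13.2 [ 0.49653495 -0.24855183  0.27220238] [ 0.81988798  0.31798481 -0.10715091] 0.08023640388893692
ring [298.8 153.8] ball [298.8 137.7] cork [298.6  61. ] ambcork [ 98.4 391.2]
```

View pics/c6.png

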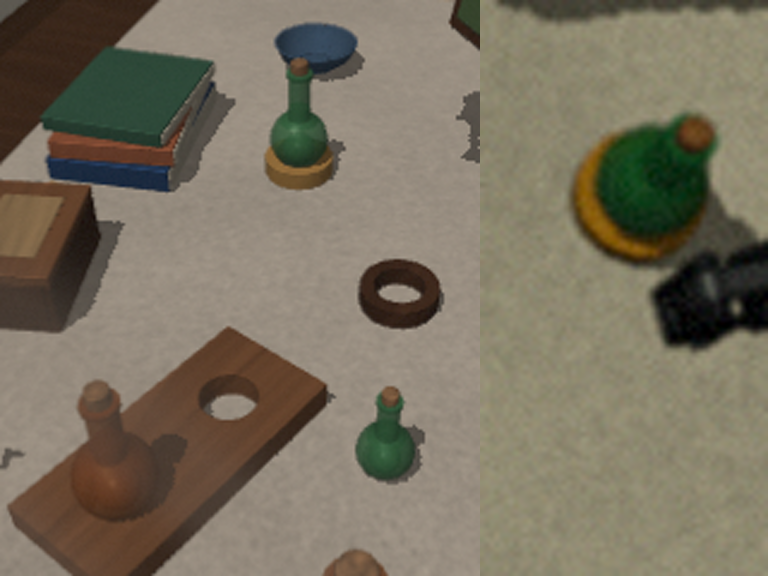

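The green bottle stands upright in the brass ring: cork at (299,65), ball at (299,138) and ring at (299,160), all close to prediction. Amber is still in its hole and the gripper is clear.

```bash
python3 -c "
from rig import manip
manip.job_done()"
```

```text
the job is handed in; nothing more can be done
```

I took the larger green bottle out of the block by its neck, lowered it into the brass ring, released it in stages and backed away. I handed the job in at about 13 s; it reports no verdict.

- **Seating:** on the way down the vertical wrist force went from -4.3 N to between +5 and +6.5 N, at the height expected for contact with the ring.
- **Final picture:** the bottle stands upright on the ring axis, with ball and cork within about 2 mm of the predicted positions. The ring has not visibly moved, the amber bottle is still upright in its hole, and the gripper touches nothing.
- **Disagreements:** no check failed. The two cameras' estimates of the ring differed by about 5 mm. The side view of the ring was also off its predicted outline by up to 4 crop pixels (2 to 4 mm). Both are within the tolerance for the fit.

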